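# Put the check weights back in their tray

## Task

The balance check is finished: put the four knob-topped steel weights, one of which still stands on the balance pan, back into the tray, each upright and fully down in the pocket made for its size. Lower them in, do not drop them. Leave the hooked weight and the slotted weight standing where they are; they belong to another set.

Things in the scene. Friction and masses are not known exactly. Their poses are not given: they have to be found in the camera images.
- w500: largest of the four knob weights (500 g): plain steel cylinder 38 mm in diameter with a turned knob on top, 69 mm high overall. The knob, 30 mm in diameter, is the top 13 mm; below it a 4 mm narrower neck, then the shoulder. Origin at the centre of its underside, z up its axis. Starts upright on the worktop.
- w200: second largest of the four knob weights (200 g): plain steel cylinder 30 mm in diameter with a turned knob on top, 45 mm high overall. The knob, 24 mm in diameter, is the top 11 mm; below it a 4 mm narrower neck, then the shoulder. Origin at the centre of its underside, z up its axis. Starts on the round balance pan, 72 mm above the worktop.
- w100: second smallest of the four knob weights (100 g): plain steel cylinder 24 mm in diameter with a turned knob on top, 38 mm high overall. The knob, 19 mm in diameter, is the top 10 mm; below it a 4 mm narrower neck, then the shoulder. Origin at the centre of its underside, z up its axis. Starts upright on the worktop.
- w50: smallest of the four knob weights (50 g): plain steel cylinder 18 mm in diameter with a turned knob on top, 32 mm high overall. The knob, 15 mm in diameter, is the top 9 mm; below it a 4 mm narrower neck, then the shoulder. Origin at the centre of its underside, z up its axis. Starts upright on the worktop.
- hook_weight: look-alike from another set: a plain steel cylinder 24 mm in diameter and 27 mm high with a wire hook instead of a knob, 58 mm high overall. Stays where it is. Origin at the centre of its underside, z up.
- slot_weight: look-alike from another set: a flat steel disc 40 mm in diameter and 22 mm high with a 6 mm slot from its rim to its centre and no knob. Stays where it is. Origin at the centre of its underside, z up.
- block_500: fixed wooden block 55 x 62 x 46 mm (z), one of four, in any order, in a row 56 mm apart along x in a low black tray. Its central round pocket, for the 500 g weight, is 44 mm wide and 38 mm deep, flaring to 52 mm wide over the top 6 mm. Origin: centre of its underside, 4 mm above the worktop; pocket floor 8 mm and top 46 mm above it. The seated weight stands 31 mm out.
- block_200: fixed wooden block 55 x 62 x 46 mm (z), one of four, in any order, in a row 56 mm apart along x in a low black tray. Its central round pocket, for the 200 g weight, is 36 mm wide and 26 mm deep, flaring to 44 mm wide over the top 6 mm. Origin: centre of its underside, 4 mm above the worktop; pocket floor 20 mm and top 46 mm above it. The seated weight stands 19 mm out.
- block_100: fixed wooden block 55 x 62 x 46 mm (z), one of four, in any order, in a row 56 mm apart along x in a low black tray. Its central round pocket, for the 100 g weight, is 29.5 mm wide and 22 mm deep, flaring to 37.5 mm wide over the top 6 mm. Origin: centre of its underside, 4 mm above the worktop; pocket floor 24 mm and top 46 mm above it. The seated weight stands 16 mm out.
- block_50: fixed wooden block 55 x 62 x 46 mm (z), one of four, in any order, in a row 56 mm apart along x in a low black tray. Its central round pocket, for the 50 g weight, is 23.5 mm wide and 18 mm deep, flaring to 31.5 mm wide over the top 6 mm. Origin: centre of its underside, 4 mm above the worktop; pocket floor 28 mm and top 46 mm above it. The seated weight stands 14 mm out.
Things that resemble listed ones, but are neither listed nor needed, are in the scene too. Leave any green look-alike of the block_100 alone.

How it is judged:
By the outcome, as a careful person would: the job done as asked, in the order asked, and still so for the second after the job is handed in, with the robot touching nothing.
It also fails if it takes over 120 s, if anything falls off the work surface, if the arm or the gripper's body presses on something with over 40 N, if the wrist force passes 120 N, or if a joint passes its speed limit or range.

## Robot

A 6-joint arm with a two-finger parallel gripper is mounted at the origin on the work surface; the furniture and walls round the work are solid. World frame = base frame: x ahead of the robot, y to its left, z up, the work surface at z = 0. Lengths are in mm, angles in rad, forces in N, time in s.
With the tool pointing down it reaches from about 300 to 875 mm from the base axis. Payload 4.2 kg.
Tool frame: the origin (TCP) lies midway between the tips of the shut fingers; the grasp point (between the pads) lies 19 mm behind it (r.grip_depth is the z of the grasp point in the tool frame, in mm); z points along the fingers, y is the line along which they close (so a half turn about z gives the same grasp; the last joint's range is limited). The gripper opens to 85 mm and grips with 20 to 120 N. Pads are 22 mm wide; open, the fingers measure 114 mm over their backs; the gripper's body (76 mm by 85 mm) begins 54 mm behind the grasp point. The pads swing forward as they close: fully open they stand 13 mm farther back than shut.
Start: joints at [-1.317, 0.32, 1.565, -0, 1.257, -0.02], TCP at [155.478, -553.596, 231.338] pointing down, gripper open.
Joint ranges: [-3.11, 3.11], [-0.84, 2.01], [0.21, 2.61], [-1.34, 4.49], [0.05, 2.63], [-2.56, 2.56]. Speed limits (rad/s): [2.57, 2.57, 3.14, 3.14, 3.14, 3.14].

## Interface

Orientations are given as a unit quaternion [w, x, y, z].
In Python, from rig import r gives the robot as it stands.
- The arm moves only by the shell command python3 -m jog 'ROWS'. ROWS is JSON, one flat list of numbers, 5 for each row, row after row: the shift along the world's x, y, z in mm, then the turn about the world's z in rad, then the opening, from -1 (shut) to 1 (fully open). A call has 1 to 5 rows; each row shifts and turns the commanded pose from where the row before left it; what a row does not reach is not made up. A row lasts 1/8 s, in which the tool goes at most 62.5 mm and 10.7 degrees, less where a joint would pass 70% of its speed; a pose out of reach is approached as far as the arm can. A call with a gripper value outside its range is refused whole. The fingers move at their own pace and stop on an object; the grip force is fixed at half the most. Time passes only in rows, so rows that do not move let the fingers close. It gives the time, the measured TCP pose, the force, the opening and the grip force at its end, in the units of the state.
- r.observe(): the state, without advancing time (a new reading comes with each control period).
- r.get_image(name): name is "scene" or "top"; returns a dict with "frame" (480x640x3 uint8, red, green, blue), "fx", "fy", "cx", "cy" (pixels), "position" and "attitude" of the camera in the world. Camera axes: x right, y down, z forward; pixel columns grow to the right and rows downward; lengths in mm; the calibration is good to about 2 mm. A picture is of the moment at which its call begins. There is no depth.
- r.sign_off(): hands the job in; it is judged then, once.
The state is a dict: "time_s": time; "q": joint angles; "joint_vel": joint speeds; "joint_torque": joint torques, N m; "position": TCP position; "tcp_rot": TCP orientation; "wrist_force": force on the tool from outside, world axes, zero at the start; "moment": the same for the moment, N m; "gripper_width": finger opening in mm; "grasp_force": force on a finger pad.
Only numpy, scipy, OpenCV 4.12 (cv2) and the standard library are available. Lean on these libraries where they do the work, as an engineer would, in place of code of your own. Each camera call takes 0.05 s, during which the arm holds its last target. There are 200 camera calls.

## Working session

There is one attempt and no reset: what is moved stays moved. The work goes in short steps, Python scripts to look and compute and a shell command to move; the robot and the scene stay as the last step left them, time stands still between calls to the robot, and variables do not carry over. Pictures are saved under pics/ and viewed, at most 14 in all, crops included, and the job is handed in when it is done.

```bash
mkdir -p pics; ls; python3 - <<'E'
from rig import r
import cv2
for n in ("scene","top"):
    d=r.get_image(n); cv2.imwrite(f"pics/{n}0.png",d["frame"][:,:,::-1])
    print(n,{k:v for k,v in d.items() if k!="frame"})
print(r.observe(), r.grip_depth)
E
```

```text
pics
scene {'fx': 610.0977191257227, 'fy': 610.0977191257227, 'cx': 326.55472502234414, 'cy': 242.53142434378213, 'position': array([-428.34485757,  610.95477755,  654.99247486]), 'attitude': array([ 0.25549626, -0.4268851 ,  0.74010535, -0.45247635])}
top {'fx': 536.107947285999, 'fy': 536.107947285999, 'cx': 319.0870019188274, 'cy': 239.1235300484198, 'position': array([ 481.71431302,   16.64151332, 1032.97519797]), 'attitude': array([-0.03111534,  0.71444807, -0.69877455,  0.01760451])}
{'time_s': 0.1, 'q': array([-1.31699708e+00,  3.20212613e-01,  1.56554585e+00,  1.45349110e-05,
        1.25744210e+00, -1.99951446e-02]), 'joint_vel': array([-0.00144469, -0.00143035, -0.00313223,  0.00116117,  0.00019582,
        0.00044741]), 'joint_torque': array([-3.28879025e-05, -4.16408443e+01, -2.34705573e+01, -2.48989676e-05,
        4.89882252e-03, -6.44657362e-06]), 'position': array([ 155.37032368, -553.15789244,  230.57951933]), 'tcp_rot': array([-7.99272743e-04,  9.90644190e-01,  1.36467732e-01, -8.69053374e-05]), 'wrist_force': array([ 0.61002629,  0.72021841, -0.42910383]), 'moment': array([0.01991377, 0.01397124, 0.00564687]), 'grasp_force': 0.0, 'gripper_width': 85.3098419215706} -18.700000000000003
```

View pics/top0.png

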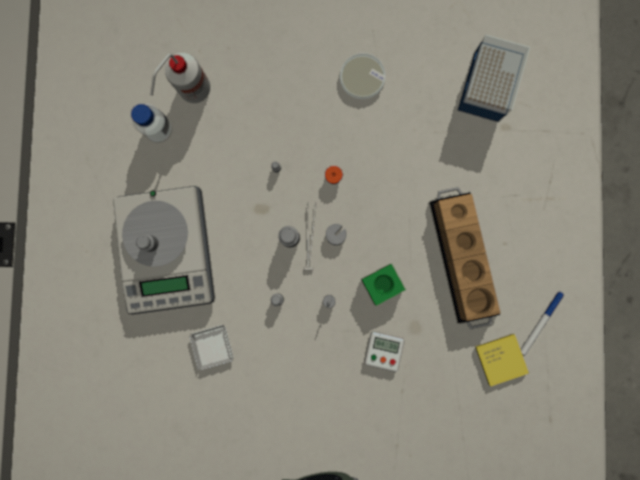

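View pics/scene0.png

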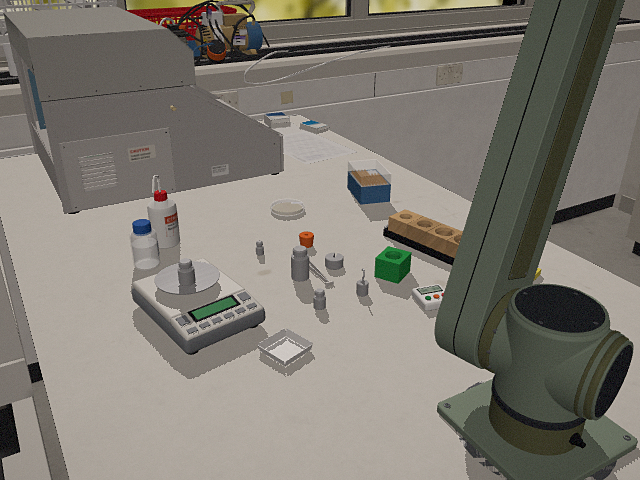

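Top view: w500 about (289,237), w200 on the pan (146,243), knob weights at (276,166) and (277,300), which should be w50 and w100, hook (328,301), slot disc (336,234), green decoy (383,284), and tray pockets (459,211), (466,241), (472,270), (481,300). In the scene view the same weights stand at (300,263), (186,275), (260,247), (320,298). Next come enlarged crops to confirm which is which.

```bash
python3 - <<'E'
import cv2,numpy as np
t=cv2.imread("pics/top0.png"); s=cv2.imread("pics/scene0.png")
z=lambda im,x,y,w,h,W,H: cv2.resize(im[y:y+h,x:x+w],(W,H),interpolation=cv2.INTER_CUBIC)
a=np.hstack([z(t,245,150,100,75,400,300),z(t,245,270,100,75,400,300)])
b=np.hstack([z(t,425,180,100,150,200,300),z(t,110,195,80,80,300,300),z(s,240,230,100,100,300,300)])
cv2.imwrite("pics/crops.png",np.vstack([a,b]))
E
```

```text
(no output)
```

View pics/crops.png

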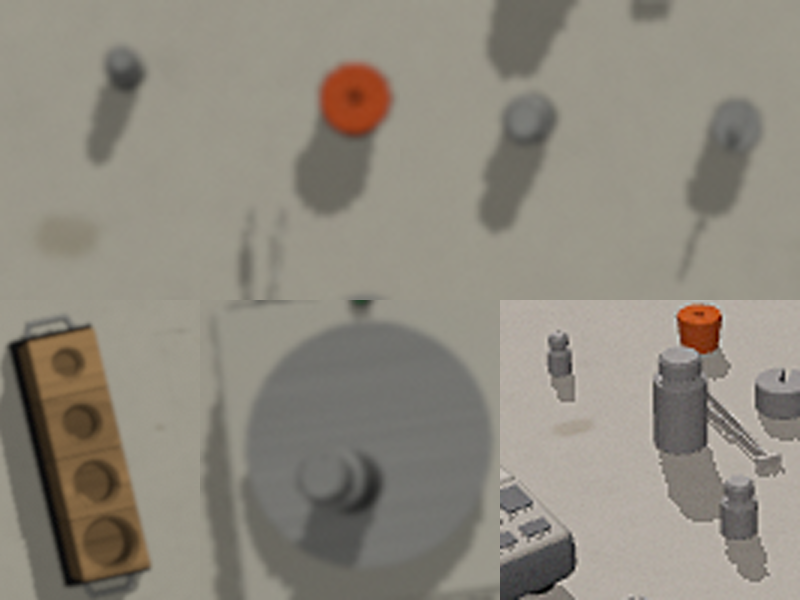

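The crops confirm four knob weights: small at (276,166) is w50, medium at (277,300) is w100, tall at (289,237) is w500, and w200 is on the pan at (146,243). The hook weight at (328,301) and slot disc at (336,234) have no knob. Tray pockets grow from far to near: 50 at (459,211), 100 at (466,241), 200 at (472,270), 500 at (481,300). The green block at (383,284) is the decoy. Now I measure positions.

```bash
cat > h.py <<'E'
import cv2,numpy as np
from rig import r
from scipy.spatial.transform import Rotation as R
def ray(d,p):
    q=d["attitude"]; M=R.from_quat([q[1],q[2],q[3],q[0]]).as_matrix()
    v=M@np.array([(p[0]-d["cx"])/d["fx"],(p[1]-d["cy"])/d["fy"],1]); return d["position"],v
def onplane(d,p,z):
    c,v=ray(d,p); return c+v*(z-c[2])/v[2]
def project(d,P):
    q=d["attitude"]; M=R.from_quat([q[1],q[2],q[3],q[0]]).as_matrix()
    v=M.T@(np.array(P)-d["position"]); return np.array([d["cx"]+d["fx"]*v[0]/v[2],d["cy"]+d["fy"]*v[1]/v[2]])
def tri(a,pa,b,pb):
    c1,v1=ray(a,pa);c2,v2=ray(b,pb)
    s=np.linalg.lstsq(np.c_[v1,-v2],c2-c1,rcond=None)[0]
    x,y=c1+s[0]*v1,c2+s[1]*v2; return (x+y)/2,np.linalg.norm(x-y)
def wood(img):
    hsv=cv2.cvtColor(img,cv2.COLOR_RGB2HSV)
    return ((hsv[...,0]>6)&(hsv[...,0]<22)&(hsv[...,1]>85)&(hsv[...,2]>110)).astype(np.uint8)
E
python3 - <<'E'
from h import *
t=r.get_image("top");s=r.get_image("scene")
for d,pts in((t,[(289,237),(276,166),(277,300),(146,243),(138,225),(459,200),(440,215),(295,270),(286,255)]),(s,[(300,265),(260,248),(320,300),(186,280),(300,252),(270,255)])):
    for p in pts: print(p,d["frame"][p[1],p[0]],end="; ")
    print()
m=wood(t["frame"]); 
n,l,st,c=cv2.connectedComponentsWithStats(m); k=max(range(1,n),key=lambda i:st[i,4] if 400<c[i,0]<530 and 180<c[i,1]<330 else 0)
print(st[k],c[k])
hull=cv2.convexHull(cv2.findContours((l==k).astype(np.uint8),0,2)[0][0]).reshape(-1,2)
P=np.array([onplane(t,p,50)[:2] for p in hull],np.float32)
rect=cv2.minAreaRect(P); print(rect)
# silhouettes via R-B
out=[]
for d,cs in((t,[(289,237),(276,166),(277,300),(146,243)]),(s,[(300,265),(260,248),(320,298),(186,275)])):
    f=cv2.GaussianBlur(d["frame"],(3,3),0).astype(int); rb=f[...,0]-f[...,2]
    rbv=np.clip(rb*8+60,0,255).astype(np.uint8)
    out+= [cv2.resize(x[c[1]-25:c[1]+25,c[0]-25:c[0]+25],(200,200),interpolation=0) for c in cs for x in (rbv,)]
cv2.imwrite("pics/rb.png",np.vstack([np.hstack(out[:4]),np.hstack(out[4:])]))
E
```

```text
(289, 237) [120 120 116]; (276, 166) [102 102  98]; (277, 300) [123 123 119]; (146, 243) [111 112 107]; (138, 225) [114 114 110]; (459, 200) [149 117  77]; (440, 215) [60 45 31]; (295, 270) [155 151 137]; (286, 255) [107 105  95]; 
(300, 265) [102  98  98]; (260, 248) [116 114 110]; (320, 300) [112 107 108]; (186, 280) [99 95 96]; (300, 252) [111 109 109]; (270, 255) [179 172 163]; 
[ 439  194   61  125 2477] [466.85708518 248.35728704]
((524.45654296875, -237.74256896972656), (221.01312255859375, 61.21400833129883), 13.503331184387207)
```

View pics/rb.png

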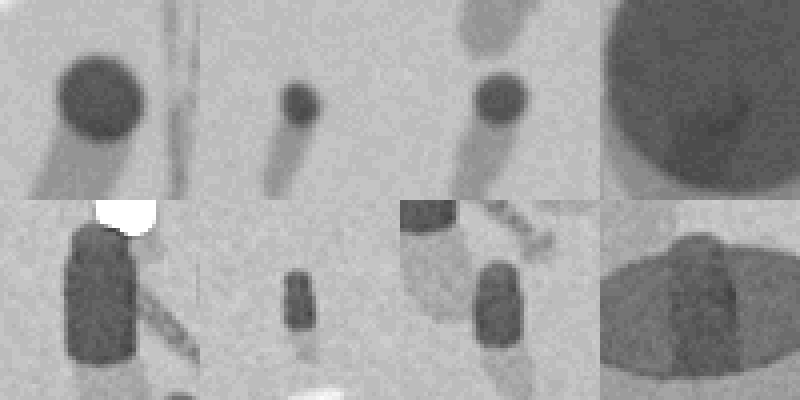

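The R-B maps separate steel from shadow cleanly for the three worktop weights. w200 on the pan gets a manual fix: knob top at about (144.1,242.5) in top, axis column about 187 in scene.

```bash
python3 - <<'E'
from h import *
t=r.get_image("top");s=r.get_image("scene")
def sil(d,c,thr=7):
    f=cv2.GaussianBlur(d["frame"],(3,3),0).astype(np.int16); m=((f[...,0]-f[...,2])<thr).astype(np.uint8)
    m=cv2.morphologyEx(m,cv2.MORPH_OPEN,np.ones((3,3),np.uint8))
    n,l,st,ce=cv2.connectedComponentsWithStats(m,connectivity=4); k=l[c[1],c[0]]; return ce[k],st[k]
for n,ct,cs,h in(("w500",(289,237),(300,265),69),("w50",(276,166),(260,248),32),("w100",(277,300),(320,298),38)):
    a,sa=sil(t,ct); b,sb=sil(s,cs); P,e=tri(t,a,s,b)
    print(n,a.round(1),sa,b.round(1),sb,P.round(1),e.round(1),onplane(t,a,.55*h).round(1),onplane(s,b,.47*h).round(1))
# pan weight: top knob disc by Hough, scene by columns
P=onplane(t,(144.1,242.5),117); print("w200",P.round(1), "scene proj of top, base",project(s,P).round(1),project(s,[P[0],P[1],72]).round(1))
g=cv2.GaussianBlur(s["frame"],(3,3),0).astype(int)
for y in (262,266,275,282,288): print(y,g[y,172:202].sum(1)//3)
g=cv2.GaussianBlur(t["frame"],(3,3),0).astype(int)
for y in (240,243,246): print(y,g[y,130:168].sum(1)//3)
print(g[230:258,144].sum(1)//3)
u=np.array([np.cos(np.radians(13.5)),np.sin(np.radians(13.5))]);c=np.array([524.46,-237.74])
for n,k in(("50",84),("100",28),("200",-28),("500",-84)):
    q=c+k*u; print(n,q.round(1),project(t,[*q,50]).round(1))
E
```

```text
w500 [288.6 236.7] [279 227  20  20 318] [300.1 264.9] [292 247  17  34 491] [554.2  94.2  27.5] 0.1 [553.4  93.4  38. ] [546.5  98.3  32.4]
w50 [275.5 167. ] [272 163   8   9  57] [259.3 248.3] [257 242   6  13  73] [690.1 124.8  11.9] 1.1 [688.6 123.7  17.6] [685.1 127.6  15. ]
w100 [276.7 299.9] [272 295  11  11 101] [319.2 300.2] [314 290  11  20 180] [435.2 115.2  13.6] 1.5 [435.1 113.8  20.9] [429.9 119.1  17.9]
w200 [532.4 336.1 117. ] scene proj of top, base [187.4 259.4] [189.7 280.7]
262 [121 121 119 119 124 126 121 122 137 152 158 159 160 159 152 142 130 111
  88  98 143 165 162 163 163 163 165 165 166 171]
266 [161 161 161 161 162 160 137 103  91  96  97  96  95  95  94  90  83  77
  76  91 119 145 161 165 164 163 164 163 163 163]
275 [161 161 162 163 166 151 112  88  90  93  94  96  98  98  95  93  90  88
  86  82  76  62  81 142 172 168 166 166 165 165]
282 [164 165 167 166 167 172 156 112  88  91  95  96  97  97  96  94  92  90
  87  84  77  68  77 120 160 168 166 166 165 165]
288 [166 167 167 167 167 170 154 113  93  93  93  94  95  96  97  96  96  95
  95  96  95  94  97 122 158 172 170 169 170 171]
240 [116 117 117 116 114 111 108 108 111 113 114 114 114 114 114 113 110 104
  96  92  96 103 102  89  74  67  70  81  96 108 113 114 114 114 113 114
 113 114]
243 [116 115 115 114 111 106 103 105 110 113 114 114 114 114 114 112 108  98
  86  78  81  92  95  84  65  53  52  62  81 100 111 114 115 115 115 115
 115 115]
246 [116 116 116 115 114 112 107 104 103 104 107 109 108 105 100  92  82  72
  68  72  79  83  77  62  47  41  49  67  90 106 114 116 116 116 116 116
 116 115]
[114 114 113 113 113 113 113 113 114 114 114 114 114 114 113 109 100  85
  73  71  73  76  79  80  81  82  83  83]
50 [ 606.1 -218.1] [458.3 211.3]
100 [ 551.7 -231.2] [465.3 241. ]
200 [ 497.2 -244.3] [472.4 271. ]
500 [ 442.8 -257.3] [479.5 301.2]
```

```bash
python3 -m jog '[28,46,0,-0.038,0.4, 28,46,0,0,0.4, 28,46,0,0,0.4, 28,46,0,0,0.4, 28,46,0,0,0.4]'; python3 -m jog '[28,46,0,0,0.4, 28,46,0,0,0.4, 28,46,0,0,0.4, 28,46,0,0,0.4, 28,46,0,0,0.4]'; python3 -m jog '[28,46,0,0,0.4, 28,46,0,0,0.4, 28,46,0,0,0.4, 28,46,-60,0,0.4, 0,0,0,0,0.4]'
```

```text
time_s: 0.92
position: [296.1, -322.1, 231.5]
tcp_rot: [0.0, 0.993, 0.117, 0.0]
wrist_force: [1.0, -0.6, -0.3]
gripper_width: 59.7
grasp_force: 0.0
time_s: 1.55
position: [436.2, -92.0, 231.6]
tcp_rot: [0.0, 0.993, 0.118, 0.0]
wrist_force: [0.8, -1.4, 1.2]
gripper_width: 59.8
grasp_force: 0.0
time_s: 2.17
position: [540.0, 82.0, 181.1]
tcp_rot: [-0.0, 0.993, 0.119, -0.004]
wrist_force: [-0.7, -0.2, -0.1]
gripper_width: 59.6
grasp_force: 0.0
```

```bash
python3 -m jog '[0,0,0,0,0.4]'; python3 - <<'E'
from h import *
s=r.get_image("scene"); o=r.observe(); p=o["position"]; print(p,o["gripper_width"])
im=s["frame"][:,:,::-1].copy()
print(project(s,p))
cv2.imwrite("pics/s1.png",cv2.resize(im[130:300,220:390],(680,600),interpolation=2))
t=r.get_image("top"); cv2.imwrite("pics/t1.png",t["frame"][:,:,::-1])
E
```

```text
time_s: 2.3
position: [541.1, 79.8, 185.1]
tcp_rot: [0.0, 0.993, 0.118, -0.0]
wrist_force: [-0.5, -0.5, 1.1]
gripper_width: 59.9
grasp_force: 0.0
[541.33893762  79.44774989 185.80804488] 59.956817139499904
[308.84872486 195.60037052]
```

View pics/s1.png

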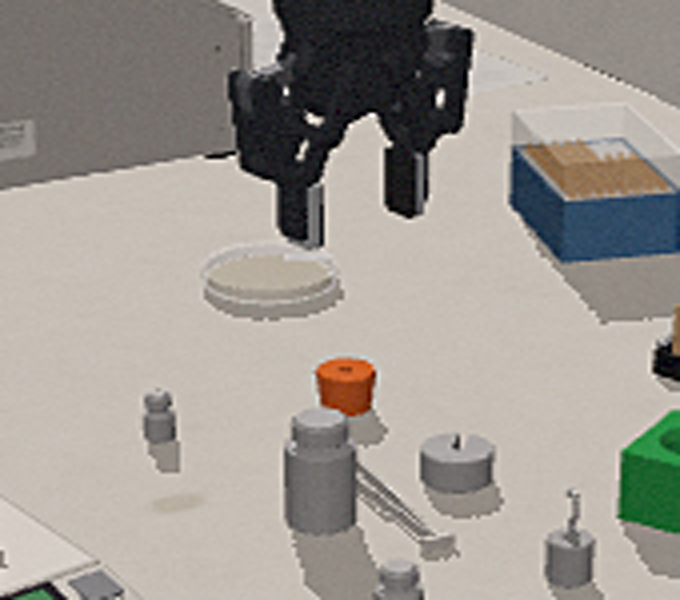

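The scene crop shows the open fingers, with tips around crop (300,243) and (405,215), at the projected TCP within about 2 px. The scene camera reads slightly low, which explains its disagreement, so I trust the top-view positions. Moving over w500 and descending.

```bash
python3 -m jog '[13,14.5,0,0,0.4, 0,0,-40,0,0.4, 0,0,-40,0,0.4, 0,0,-30,0,0.4, 0,0,0,0,0.4]'
```

```text
time_s: 3.02
position: [553.6, 94.6, 73.4]
tcp_rot: [0.0, 0.993, 0.117, -0.002]
wrist_force: [-0.2, -0.6, 0.8]
gripper_width: 59.7
grasp_force: 0.0
```

```bash
python3 -m jog '[0,0,0,0,0.4]'; python3 -c "
from rig import r
print(r.observe()['position'])"
```

```text
time_s: 3.15
position: [555.7, 94.8, 76.3]
tcp_rot: [-0.0, 0.993, 0.117, 0.002]
wrist_force: [0.1, -0.5, 0.6]
gripper_width: 59.9
grasp_force: 0.0
[555.74040623  94.84341861  76.33370326]
```

```bash
python3 -m jog '[-1.5,-1,-12,0,0.4, 0,0,-11,0,0.2, 0,0,0,0,-0.1, 0,0,0,0,-0.2, 0,0,0,0,-0.25]'; python3 -m jog '[0,0,0,0,-0.5, 0,0,0,0,-1, 0,0,0,0,-1, 0,0,0,0,-1]'
```

```text
time_s: 3.78
position: [552.9, 93.5, 52.1]
tcp_rot: [0.0, 0.993, 0.118, 0.0]
wrist_force: [0.1, -1.0, -0.7]
gripper_width: 32.1
grasp_force: 0.2
time_s: 4.28
position: [553.2, 93.3, 52.4]
tcp_rot: [0.0, 0.993, 0.118, 0.001]
wrist_force: [0.4, -3.2, 5.0]
gripper_width: 27.4
grasp_force: 59.6
```

```bash
python3 -m jog '[0,0,8,0,-1, 0,0,15,0,-1, 0,0,30,0,-1, 0,0,40,0,-1, 0,0,0,0,-1]'; python3 -m jog '[0,0,0,0,-1]'; python3 - <<'E'
from h import *
s=r.get_image("scene"); o=r.observe(); print(o["position"],o["wrist_force"],project(s,o["position"]))
cv2.imwrite("pics/s2.png",cv2.resize(s["frame"][130:300,220:390,::-1],(680,600),interpolation=2))
E
```

```text
time_s: 4.9
position: [554.9, 94.1, 148.2]
tcp_rot: [-0.0, 0.993, 0.118, 0.004]
wrist_force: [-0.1, -1.4, -4.8]
gripper_width: 27.0
grasp_force: 60.4
time_s: 5.03
position: [551.5, 93.6, 143.9]
tcp_rot: [-0.0, 0.993, 0.118, -0.001]
wrist_force: [-0.7, 0.2, -4.7]
gripper_width: 27.3
grasp_force: 60.4
[551.24124362  93.46511631 143.22528225] [-0.40080467  0.34041903 -6.01558739] [300.41346479 214.94134208]
```

View pics/s2.png

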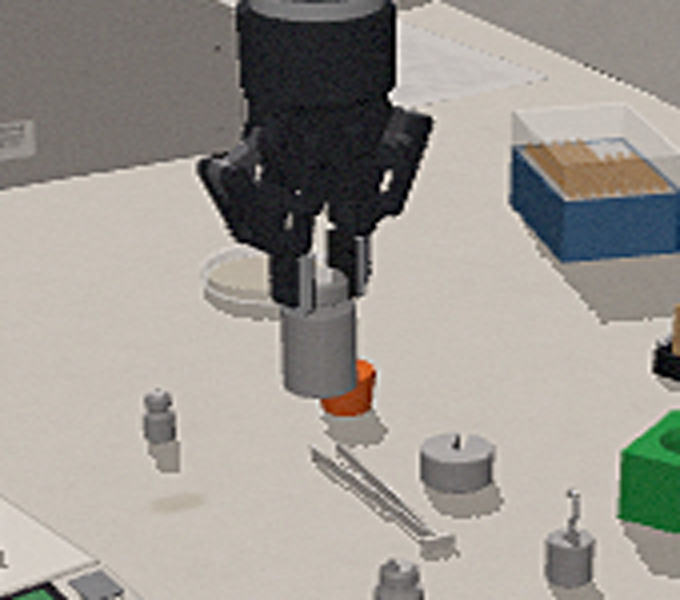

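The picture shows w500 held upright by its knob. Carrying it to the 500 pocket at (442.8,-257.3).

```bash
python3 -m jog '[-8,-25,5,0,-1, -15.5,-50,0,0,-1, -15.5,-50,0,0,-1, -15.5,-50,0,0,-1, -15.5,-50,0,0,-1]'; python3 -m jog '[-15.5,-50,0,0,-1, -15.5,-50,0,0,-1, -7.5,-26,0,0,-1, 0,0,0,0,-1, 0,0,0,0,-1]';python3 -m jog '[0,0,0,0,-1]'; python3 -c "
from rig import r
for i in range(1): print(r.observe()['position'])"
```

```text
time_s: 5.7
position: [481.0, -132.6, 148.1]
tcp_rot: [-0.001, 0.993, 0.118, -0.002]
wrist_force: [0.8, -0.7, -4.7]
gripper_width: 26.8
grasp_force: 60.7
time_s: 6.32
position: [443.5, -256.6, 148.6]
tcp_rot: [-0.001, 0.993, 0.117, -0.001]
wrist_force: [0.8, 0.9, -4.9]
gripper_width: 26.9
grasp_force: 61.2
time_s: 6.45
position: [444.2, -256.4, 149.3]
tcp_rot: [-0.0, 0.993, 0.118, -0.0]
wrist_force: [0.1, -0.4, -4.6]
gripper_width: 27.4
grasp_force: 61.2
[ 444.17007855 -256.35581239  149.27533034]
```

```bash
python3 -m jog '[-1,-1,-15,0,-1, 0,0,-15,0,-1, 0,0,-12,0,-1, 0,0,0,0,-1, 0,0,0,0,-1]'; python3 - <<'E'
from h import *
s=r.get_image("scene"); t=r.get_image("top")
a=cv2.resize(s["frame"][180:280,350:480,::-1],(520,400),interpolation=2)
b=cv2.resize(t["frame"][180:340,420:532,::-1],(280,400),interpolation=2)
cv2.imwrite("pics/p1.png",np.hstack([a,b]))
E
```

```text
time_s: 7.08
position: [443.5, -258.6, 107.9]
tcp_rot: [0.0, 0.993, 0.118, 0.0]
wrist_force: [-0.1, -0.0, -4.8]
gripper_width: 27.4
grasp_force: 61.2
```

View pics/p1.png

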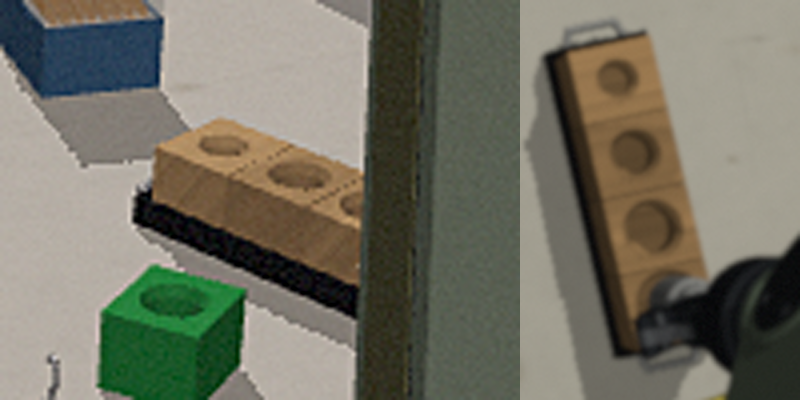

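The arm hides the pocket here. The top crop shows the weight over the nearest, largest pocket, so I lower it while watching the force.

```bash
python3 -m jog '[0,0,-7,0,-1, 0,0,-4,0,-1, 0,0,-4,0,-1, 0,0,0,0,-1]'; python3 -m jog '[0,0,-4,0,-1, 0,0,-4,0,-1, 0,0,0,0,-1]'
```

```text
time_s: 7.68
position: [442.9, -258.3, 92.4]
tcp_rot: [-0.0, 0.993, 0.118, -0.0]
wrist_force: [1.0, 0.4, -5.1]
gripper_width: 27.0
grasp_force: 61.1
time_s: 8.05
position: [442.9, -258.3, 84.4]
tcp_rot: [-0.0, 0.993, 0.118, -0.0]
wrist_force: [-0.3, -1.1, -4.4]
gripper_width: 27.2
grasp_force: 61.1
```

```bash
python3 -m jog '[0,0,-6,0,-1, 0,0,-6,0,-1, 0,0,-4,0,-1, 0,0,0,0,-1, 0,0,0,0,-1]'; python3 -m jog '[0,0,-2,0,-1, 0,0,-1,0,-1, 0,0,0,0,-1]'
```

```text
time_s: 8.68
position: [443.3, -258.5, 68.9]
tcp_rot: [0.0, 0.993, 0.118, 0.0]
wrist_force: [0.1, 0.4, -4.7]
gripper_width: 27.2
grasp_force: 61.2
time_s: 9.05
position: [443.1, -258.4, 65.8]
tcp_rot: [0.0, 0.993, 0.118, -0.0]
wrist_force: [-1.1, 0.4, -5.8]
gripper_width: 27.3
grasp_force: 61.2
```

```bash
python3 -m jog '[0,0,-1,0,-1, 0,0,0,0,-1]'; python3 -m jog '[0,0,-0.6,0,-1, 0,0,0,0,-1]'
```

```text
time_s: 9.3
position: [443.1, -258.4, 64.7]
tcp_rot: [-0.0, 0.993, 0.118, -0.0]
wrist_force: [-0.1, 0.1, -4.3]
gripper_width: 27.1
grasp_force: 61.2
time_s: 9.55
position: [443.3, -258.5, 64.5]
tcp_rot: [0.0, 0.993, 0.118, 0.0]
wrist_force: [-0.9, 0.0, -1.7]
gripper_width: 27.3
grasp_force: 61.5
```

The wrist force dropped from -4.8 to -1.7 N at TCP z 64.5, the expected seated height, so the weight is on the pocket floor. Releasing and going to w200.

```bash
python3 -m jog '[0,0,0,0,-0.3, 0,0,0,0,-0.1, 0,0,0,0,0.2, 0,0,0,0,0.2, 0,0,10,0,0.2]'; python3 -m jog '[0,0,40,0,0.2, 0,0,60,0,0.2, 7.4,50,0,0,0.2, 7.4,50,0,0,0.2, 7.4,50,0,0,0.2]'; python3 -m jog '[7.4,50,0,0,0.2, 7.4,50,0,0,0.2, 7.4,50,0,0,0.2, 7.4,50,0,0,0.2, 7.4,50,0,0,0.2]'; python3 -m jog '[7.4,50,0,0,0.2, 7.4,50,0,0,0.2, 7.4,47,0,0,0.2, 7.4,46,0,0,0.2, 0,0,0,0,0.2]'; python3 -m jog '[0,0,0,0,0.2,0,0,0,0,0.2]'; python3 - <<'E'
from h import *
print(r.observe()["position"])
t=r.get_image("top")["frame"][:,:,::-1]; s=r.get_image("scene")["frame"][:,:,::-1]
cv2.imwrite("pics/p2.png",np.hstack([cv2.resize(t[180:340,420:532],(280,400),interpolation=2),cv2.resize(s[180:310,120:250],(400,400),interpolation=2)]))
E
```

```text
time_s: 10.18
position: [442.7, -258.2, 74.1]
tcp_rot: [-0.0, 0.993, 0.118, -0.001]
wrist_force: [-0.4, 0.9, 0.5]
gripper_width: 51.3
grasp_force: 0.0
time_s: 10.8
position: [465.6, -107.2, 175.3]
tcp_rot: [0.0, 0.993, 0.117, 0.001]
wrist_force: [0.5, -0.4, -0.3]
gripper_width: 51.4
grasp_force: 0.0
time_s: 11.42
position: [502.6, 143.3, 175.1]
tcp_rot: [0.0, 0.993, 0.118, 0.001]
wrist_force: [0.9, -0.3, 0.1]
gripper_width: 51.3
grasp_force: 0.0
time_s: 12.05
position: [532.1, 337.6, 174.4]
tcp_rot: [-0.0, 0.993, 0.119, 0.001]
wrist_force: [-0.6, 0.3, 0.1]
gripper_width: 51.0
grasp_force: 0.0
time_s: 12.3
position: [531.9, 333.3, 174.6]
tcp_rot: [0.0, 0.993, 0.117, -0.0]
wrist_force: [-0.6, 0.6, -0.3]
gripper_width: 51.2
grasp_force: 0.0
[531.8734664  333.30375314 174.57559944]
```

View pics/p2.png

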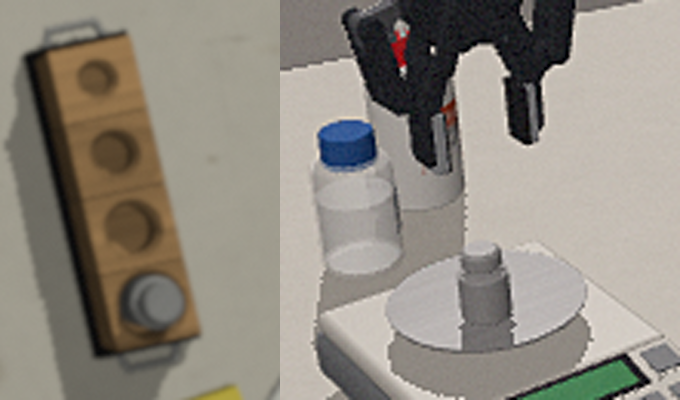

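w500 is seated in its pocket (top crop, around (155,303)). w200's knob is at scene crop (482,250), and the finger midpoint lines up once I allow for about 5 mm more +y. Shifting and descending.

```bash
python3 -m jog '[0.5,5.5,0,0,0.2, 0,0,-25,0,0.2, 0,0,-20,0,0.2, 0,0,0,0,0.2, 0,0,0,0,0.2]'; python3 -m jog '[0,0,0,0,0.2]'
```

```text
time_s: 13.02
position: [533.0, 340.4, 130.1]
tcp_rot: [-0.0, 0.993, 0.118, 0.001]
wrist_force: [-0.8, -0.6, 0.6]
gripper_width: 51.3
grasp_force: 0.0
time_s: 13.15
position: [533.1, 340.4, 130.4]
tcp_rot: [-0.0, 0.993, 0.118, 0.001]
wrist_force: [-0.5, 0.4, -0.5]
gripper_width: 51.0
grasp_force: 0.0
```

```bash
python3 -m jog '[0,-1,-14,0,0.2, 0,0,-13,0,0.1, 0,0,0,0,-0.1, 0,0,0,0,-0.2, 0,0,0,0,-0.3]'; python3 -m jog '[0,0,0,0,-0.4, 0,0,0,0,-0.6, 0,0,0,0,-1, 0,0,0,0,-1]'
```

```text
time_s: 13.78
position: [532.8, 339.3, 102.6]
tcp_rot: [-0.0, 0.993, 0.118, 0.0]
wrist_force: [-0.7, 0.1, -0.4]
gripper_width: 29.8
grasp_force: 0.0
time_s: 14.28
position: [532.8, 339.2, 102.9]
tcp_rot: [-0.0, 0.993, 0.118, 0.001]
wrist_force: [-0.5, -0.3, 5.0]
gripper_width: 20.9
grasp_force: 58.8
```

```bash
python3 -m jog '[0,0,6,0,-1, 0,0,15,0,-1, 0,0,30,0,-1, 0,0,0,0,-1, 0,0,0,0,-1]'; python3 -m jog '[-3,-40,0,0,-1, -3,-48.5,0,0,-1, -3,-48.5,0,0,-1, -3,-48.5,0,0,-1, -3,-48.5,0,0,-1]'; python3 -m jog '[-3,-48.5,0,0,-1, -3,-48.5,0,0,-1, -3,-48.5,0,0,-1, -3,-48.5,0,0,-1, -3,-48.5,0,0,-1]'; python3 -m jog '[-3,-48.5,-20,0,-1, -2.5,-45,-20,0,-1, 0,-13,0,0,-1, 0,0,0,0,-1, 0,0,0,0,-1]'; python3 -m jog '[0,0,0,0,-1,0,0,0,0,-1]'
```

```text
time_s: 14.9
position: [532.0, 338.8, 152.5]
tcp_rot: [0.0, 0.993, 0.118, -0.001]
wrist_force: [-0.4, -0.3, -1.8]
gripper_width: 20.8
grasp_force: 58.9
time_s: 15.52
position: [516.4, 103.4, 151.9]
tcp_rot: [0.0, 0.993, 0.118, -0.001]
wrist_force: [0.7, -0.4, -0.8]
gripper_width: 20.8
grasp_force: 59.0
time_s: 16.15
position: [501.4, -138.7, 152.0]
tcp_rot: [-0.0, 0.993, 0.118, -0.001]
wrist_force: [0.5, -0.3, -1.1]
gripper_width: 20.9
grasp_force: 59.0
time_s: 16.77
position: [497.1, -242.8, 113.4]
tcp_rot: [-0.0, 0.993, 0.118, 0.0]
wrist_force: [0.4, 0.0, -1.5]
gripper_width: 20.9
grasp_force: 59.2
time_s: 17.02
position: [497.2, -243.1, 113.6]
tcp_rot: [0.0, 0.993, 0.118, 0.0]
wrist_force: [-0.7, 0.4, -2.4]
gripper_width: 20.8
grasp_force: 59.2
```

```bash
python3 -m jog '[0,-1,-15,0,-1, 0,0,-12,0,-1, 0,0,-4,0,-1, 0,0,-3,0,-1, 0,0,-3,0,-1]'; python3 -m jog '[0,0,0,0,-1, 0,0,-4,0,-1, 0,0,-4,0,-1, 0,0,-4,0,-1, 0,0,0,0,-1]'
```

```text
time_s: 17.65
position: [497.2, -245.1, 76.2]
tcp_rot: [0.0, 0.993, 0.118, 0.0]
wrist_force: [-0.4, -0.0, -2.1]
gripper_width: 20.8
grasp_force: 59.2
time_s: 18.27
position: [496.7, -244.8, 63.8]
tcp_rot: [-0.0, 0.993, 0.118, -0.0]
wrist_force: [-0.4, 0.2, -2.3]
gripper_width: 20.9
grasp_force: 59.2
```

```bash
python3 -m jog '[0,0,-4,0,-1, 0,0,-3.5,0,-1, 0,0,0,0,-1, 0,0,0,0,-1]'; python3 -m jog '[0,0,-1,0,-1, 0,0,0,0,-1]'
```

```text
time_s: 18.77
position: [497.0, -244.9, 56.8]
tcp_rot: [0.0, 0.993, 0.118, 0.0]
wrist_force: [0.2, -0.6, -2.7]
gripper_width: 20.9
grasp_force: 59.2
time_s: 19.02
position: [497.0, -244.9, 55.7]
tcp_rot: [0.0, 0.993, 0.118, -0.0]
wrist_force: [0.2, 0.1, -2.0]
gripper_width: 20.9
grasp_force: 59.2
```

```bash
python3 -m jog '[0,0,-0.6,0,-1, 0,0,0,0,-1]'; python3 -m jog '[0,0,-0.4,0,-1, 0,0,0,0,-1]'
```

```text
time_s: 19.27
position: [497.0, -244.9, 55.1]
tcp_rot: [0.0, 0.993, 0.118, -0.0]
wrist_force: [-0.7, 0.6, -1.9]
gripper_width: 20.9
grasp_force: 59.2
time_s: 19.52
position: [497.0, -245.0, 54.9]
tcp_rot: [0.0, 0.993, 0.118, 0.0]
wrist_force: [-0.2, 0.5, 0.6]
gripper_width: 20.5
grasp_force: 59.3
```

Contact with the pocket floor. Releasing and going to w100.

```bash
python3 -m jog '[0,0,0,0,-0.4, 0,0,0,0,-0.2, 0,0,0,0,0.1, 0,0,0,0,0.1, 0,0,10,0,0.1]'; python3 -m jog '[0,0,40,0,0.1, -7.7,45,30,0,0.1, -7.7,45,0,0,0.1, -7.7,45,0,0,0.1, -7.7,45,0,0,0.1]'; python3 -m jog '[-7.7,45,0,0,0.1, -7.7,45,0,0,0.1, -7.7,45,0,0,0.1, -7.7,43,0,0,0.1, 0,0,0,0,0.1]'; python3 -m jog '[0,0,0,0,0.1,0,0,0,0,0.1]'; python3 - <<'E'
from h import *
print(r.observe()["position"])
t=r.get_image("top")["frame"][:,:,::-1]; s=r.get_image("scene")["frame"][:,:,::-1]
cv2.imwrite("pics/p3.png",np.hstack([cv2.resize(t[180:340,420:532],(280,400),interpolation=2),cv2.resize(s[200:330,255:385],(400,400),interpolation=2)]))
E
```

```text
time_s: 20.15
position: [496.4, -244.6, 64.5]
tcp_rot: [-0.0, 0.993, 0.118, -0.001]
wrist_force: [1.4, -0.0, 0.3]
gripper_width: 46.7
grasp_force: 0.0
time_s: 20.78
position: [466.1, -63.7, 135.7]
tcp_rot: [0.0, 0.993, 0.117, 0.001]
wrist_force: [0.2, 0.1, 0.6]
gripper_width: 46.9
grasp_force: 0.0
time_s: 21.4
position: [435.1, 115.2, 135.5]
tcp_rot: [-0.0, 0.993, 0.12, 0.001]
wrist_force: [0.4, -0.7, 1.0]
gripper_width: 47.1
grasp_force: 0.0
time_s: 21.65
position: [435.6, 112.1, 134.9]
tcp_rot: [0.0, 0.993, 0.117, 0.0]
wrist_force: [0.9, 0.0, -0.1]
gripper_width: 46.9
grasp_force: 0.0
[435.63994595 112.08689023 134.90343698]
```

View pics/p3.png

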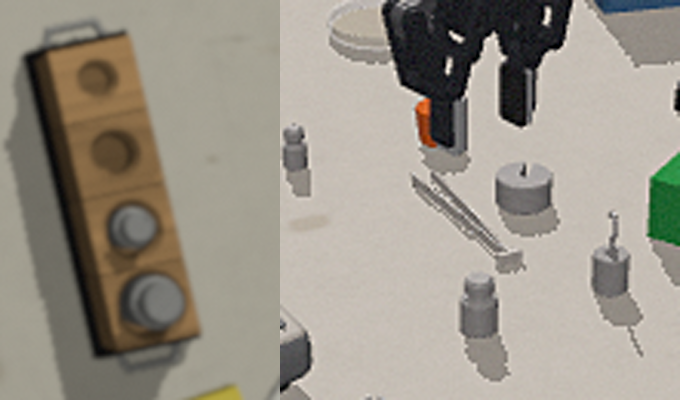

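w200 is in its pocket (crop (132,227)). w100 is clear at scene crop (480,305). Descending to it.

```bash
python3 -m jog '[0,2.5,-40,0,0.1, 0,0,-40,0,0.1, 0,0,0,0,0.1, 0,0,0,0,0.1]'; python3 -m jog '[0,0,0,0,0.1]'
```

```text
time_s: 22.25
position: [436.4, 115.4, 55.7]
tcp_rot: [-0.0, 0.993, 0.117, 0.001]
wrist_force: [0.4, -0.3, 0.2]
gripper_width: 46.8
grasp_force: 0.0
time_s: 22.38
position: [436.7, 115.7, 56.2]
tcp_rot: [-0.0, 0.993, 0.117, 0.002]
wrist_force: [0.7, 0.3, 0.9]
gripper_width: 46.9
grasp_force: 0.0
```

```bash
python3 -m jog '[-1,-1,-15,0,0.1, 0,0,-14.5,0,0, 0,0,0,0,-0.2, 0,0,0,0,-0.3, 0,0,0,0,-0.4]'; python3 -m jog '[0,0,0,0,-0.5, 0,0,0,0,-0.7, 0,0,0,0,-1, 0,0,0,0,-1]'
```

```text
time_s: 23.0
position: [435.1, 114.7, 26.1]
tcp_rot: [-0.0, 0.993, 0.118, 0.001]
wrist_force: [-0.2, 0.1, 0.6]
gripper_width: 25.7
grasp_force: 0.0
time_s: 23.5
position: [434.9, 114.6, 25.8]
tcp_rot: [0.0, 0.993, 0.118, 0.001]
wrist_force: [-0.5, -1.0, 6.0]
gripper_width: 15.6
grasp_force: 58.5
```

```bash
python3 -m jog '[0,0,6,0,-1, 0,0,20,0,-1, 0,0,40,0,-1, 0,0,40,0,-1, 8,-24,0,0,-1]'; python3 -m jog '[16.7,-49.4,0,0,-1, 16.7,-49.4,0,0,-1, 16.7,-49.4,0,0,-1, 16.7,-49.4,0,0,-1, 16.7,-49.4,0,0,-1]'; python3 -m jog '[16.7,-49.4,-20,0,-1, 8,-25,-10,0,-1, 0,0,0,0,-1, 0,0,0,0,-1, 0,0,0,0,-1]'
```

```text
time_s: 24.12
position: [444.1, 91.5, 134.3]
tcp_rot: [-0.0, 0.993, 0.119, 0.003]
wrist_force: [1.0, -0.4, -1.7]
gripper_width: 15.9
grasp_force: 58.7
time_s: 24.75
position: [525.9, -158.0, 131.1]
tcp_rot: [-0.0, 0.993, 0.117, -0.0]
wrist_force: [0.3, -0.0, -0.5]
gripper_width: 15.5
grasp_force: 58.8
time_s: 25.38
position: [550.5, -229.5, 101.9]
tcp_rot: [-0.0, 0.993, 0.118, 0.0]
wrist_force: [0.0, -1.1, -0.9]
gripper_width: 15.2
grasp_force: 58.8
```

```bash
python3 -m jog '[1.2,-1.5,-12,0,-1, 0,0,-10,0,-1, 0,0,-4,0,-1, 0,0,-3,0,-1, 0,0,0,0,-1]'; python3 -m jog '[0,0,-3,0,-1, 0,0,-3,0,-1, 0,0,-3,0,-1, 0,0,0,0,-1]'
```

```text
time_s: 26.0
position: [551.7, -232.3, 72.0]
tcp_rot: [-0.0, 0.993, 0.118, -0.0]
wrist_force: [0.7, -0.3, -0.9]
gripper_width: 15.8
grasp_force: 58.8
time_s: 26.5
position: [551.6, -232.2, 62.9]
tcp_rot: [-0.0, 0.993, 0.118, -0.0]
wrist_force: [0.3, 0.5, -0.7]
gripper_width: 15.4
grasp_force: 58.8
```

```bash
python3 -m jog '[0,0,-3,0,-1, 0,0,-3,0,-1, 0,0,-1.5,0,-1, 0,0,0,0,-1, 0,0,0,0,-1]'; python3 -m jog '[0,0,-1,0,-1, 0,0,0,0,-1]'; python3 -m jog '[0,0,-0.5,0,-1, 0,0,0,0,-1]'
```

```text
time_s: 27.12
position: [551.8, -232.3, 55.8]
tcp_rot: [0.0, 0.993, 0.118, 0.0]
wrist_force: [0.3, 0.2, -1.7]
gripper_width: 15.5
grasp_force: 58.8
time_s: 27.38
position: [551.7, -232.3, 54.7]
tcp_rot: [0.0, 0.993, 0.118, -0.0]
wrist_force: [0.8, 1.0, -1.5]
gripper_width: 15.3
grasp_force: 58.8
time_s: 27.62
position: [551.8, -232.3, 54.2]
tcp_rot: [0.0, 0.993, 0.118, -0.0]
wrist_force: [-0.2, 0.3, -1.3]
gripper_width: 15.4
grasp_force: 58.8
```

```bash
python3 -m jog '[0,0,-0.5,0,-1, 0,0,0,0,-1]'; python3 -m jog '[0,0,-0.3,0,-1, 0,0,0,0,-1]'
```

```text
time_s: 27.88
position: [551.9, -232.4, 53.9]
tcp_rot: [0.0, 0.993, 0.118, 0.0]
wrist_force: [-1.0, -0.8, 0.6]
gripper_width: 15.4
grasp_force: 59.0
time_s: 28.12
position: [552.0, -232.5, 53.9]
tcp_rot: [0.0, 0.993, 0.118, 0.0]
wrist_force: [-0.5, 0.5, 3.7]
gripper_width: 15.4
grasp_force: 59.2
```

Seated. Releasing and going to w50.

```bash
python3 -m jog '[0,0,0,0,-0.5, 0,0,0,0,-0.3, 0,0,0,0,0, 0,0,0,0,0, 0,0,10,0,0]'; python3 -m jog '[0,0,40,0,0, 17.2,44.6,30,0,0, 17.2,44.6,0,0,0, 17.2,44.6,0,0,0, 17.2,44.6,0,0,0]'; python3 -m jog '[17.2,44.6,0,0,0, 17.2,44.6,0,0,0, 17.2,44.6,0,0,0, 17.2,44.6,0,0,0, 0,0,0,0,0]'; python3 -m jog '[0,0,0,0,0,0,0,0,0,0]'; python3 - <<'E'
from h import *
print(r.observe()["position"])
t=r.get_image("top")["frame"][:,:,::-1]; s=r.get_image("scene")["frame"][:,:,::-1]
cv2.imwrite("pics/p4.png",np.hstack([cv2.resize(t[180:340,420:532],(280,400),interpolation=2),cv2.resize(s[160:290,205:335],(400,400),interpolation=2)]))
E
```

```text
time_s: 28.75
position: [551.2, -232.1, 63.0]
tcp_rot: [-0.0, 0.993, 0.118, -0.001]
wrist_force: [-0.1, -0.8, 0.5]
gripper_width: 42.6
grasp_force: 0.0
time_s: 29.38
position: [621.2, -52.6, 134.5]
tcp_rot: [0.0, 0.993, 0.118, 0.001]
wrist_force: [0.4, -0.8, 0.4]
gripper_width: 42.7
grasp_force: 0.0
time_s: 30.0
position: [690.2, 127.9, 133.8]
tcp_rot: [-0.0, 0.993, 0.12, 0.001]
wrist_force: [0.2, 0.7, -0.9]
gripper_width: 42.7
grasp_force: 0.0
time_s: 30.25
position: [689.1, 123.2, 133.8]
tcp_rot: [0.0, 0.993, 0.117, -0.0]
wrist_force: [0.8, -1.2, -0.4]
gripper_width: 42.5
grasp_force: 0.0
[689.09203753 123.19357976 133.79506777]
```

View pics/p4.png

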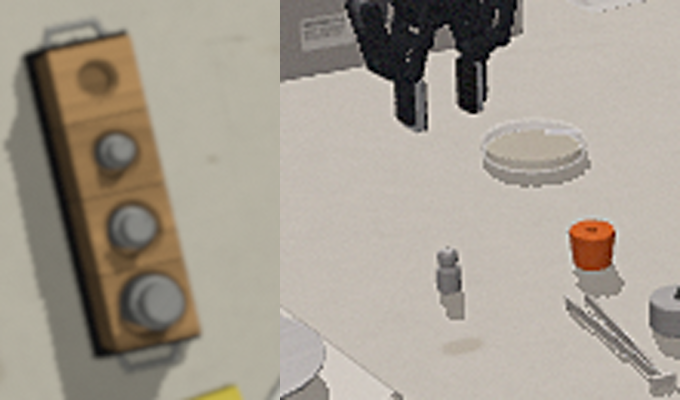

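Three weights are seated. w50 stands at scene crop (448,270) under the gripper. Descending to it.

```bash
python3 -m jog '[0,1,-40,0,0, 0,0,-40,0,0, 0,0,0,0,0, 0,0,0,0,0, 0,0,0,0,0]'
```

```text
time_s: 30.98
position: [690.8, 125.5, 55.8]
tcp_rot: [-0.0, 0.993, 0.117, 0.002]
wrist_force: [0.1, 0.0, 0.0]
gripper_width: 42.6
grasp_force: 0.0
```

```bash
python3 -m jog '[-1.2,-1,-16,0,0, 0,0,-16,0,0, 0,0,0,0,-0.3, 0,0,0,0,-0.4, 0,0,0,0,-0.5]'; python3 -m jog '[0,0,-1,0,-0.6, 0,0,0,0,-0.75, 0,0,0,0,-1, 0,0,0,0,-1]'
```

```text
time_s: 31.6
position: [688.6, 124.6, 21.9]
tcp_rot: [0.0, 0.993, 0.118, 0.0]
wrist_force: [-0.5, 1.0, 0.4]
gripper_width: 21.5
grasp_force: 0.0
time_s: 32.1
position: [688.5, 124.5, 20.9]
tcp_rot: [0.0, 0.993, 0.118, 0.0]
wrist_force: [-0.0, -0.0, 3.8]
gripper_width: 10.9
grasp_force: 58.6
```

```bash
python3 -m jog '[0,0,6,0,-1, 0,0,20,0,-1, 0,0,40,0,-1, 0,0,40,0,-1, -6,-24,0,0,-1]'; python3 -m jog '[-11.8,-49,0,0,-1, -11.8,-49,0,0,-1, -11.8,-49,0,0,-1, -11.8,-49,0,0,-1, -11.8,-49,0,0,-1]'; python3 -m jog '[-11.8,-49,-20,0,-1, -5.8,-24.5,-10,0,-1, 0,0,0,0,-1, 0,0,0,0,-1, 0,0,0,0,-1]'
```

```text
time_s: 32.72
position: [684.4, 101.7, 130.4]
tcp_rot: [-0.0, 0.993, 0.119, 0.004]
wrist_force: [-0.2, -1.1, 0.1]
gripper_width: 11.0
grasp_force: 58.6
time_s: 33.35
position: [621.1, -146.5, 125.0]
tcp_rot: [-0.0, 0.993, 0.117, -0.001]
wrist_force: [-0.2, 0.4, -0.4]
gripper_width: 10.9
grasp_force: 58.6
time_s: 33.98
position: [605.9, -217.0, 96.6]
tcp_rot: [-0.0, 0.993, 0.118, 0.0]
wrist_force: [-0.7, 0.3, -0.8]
gripper_width: 11.5
grasp_force: 58.6
```

```bash
python3 -m jog '[0,-0.8,-12,0,-1, 0,0,-9,0,-1, 0,0,-4,0,-1, 0,0,-3,0,-1, 0,0,0,0,-1]'; python3 -m jog '[0,0,-3,0,-1, 0,0,-3,0,-1, 0,0,-3,0,-1, 0,0,0,0,-1]'
```

```text
time_s: 34.6
position: [605.6, -218.8, 68.2]
tcp_rot: [-0.0, 0.993, 0.118, -0.0]
wrist_force: [-0.3, 0.0, -0.7]
gripper_width: 11.2
grasp_force: 58.6
time_s: 35.1
position: [605.4, -218.7, 59.0]
tcp_rot: [-0.0, 0.993, 0.118, -0.0]
wrist_force: [-0.0, -0.1, 0.3]
gripper_width: 11.4
grasp_force: 58.6
```

```bash
python3 -m jog '[0,0,-3,0,-1, 0,0,-1.5,0,-1, 0,0,0,0,-1, 0,0,0,0,-1]'; python3 -m jog '[0,0,-1,0,-1, 0,0,0,0,-1]'; python3 -m jog '[0,0,-0.5,0,-1, 0,0,0,0,-1]'
```

```text
time_s: 35.6
position: [605.6, -218.8, 55.0]
tcp_rot: [0.0, 0.993, 0.118, 0.0]
wrist_force: [0.3, 0.2, -0.3]
gripper_width: 11.4
grasp_force: 58.6
time_s: 35.85
position: [605.5, -218.8, 53.9]
tcp_rot: [0.0, 0.993, 0.118, -0.0]
wrist_force: [0.9, -0.3, -0.3]
gripper_width: 11.0
grasp_force: 58.6
time_s: 36.1
position: [605.6, -218.8, 53.4]
tcp_rot: [0.0, 0.993, 0.118, -0.0]
wrist_force: [-0.3, -0.1, -1.0]
gripper_width: 11.1
grasp_force: 58.6
```

```bash
python3 -m jog '[0,0,-0.5,0,-1, 0,0,0,0,-1]'; python3 -m jog '[0,0,-0.4,0,-1, 0,0,0,0,-1]'
```

```text
time_s: 36.35
position: [605.7, -218.9, 53.0]
tcp_rot: [0.0, 0.993, 0.118, 0.0]
wrist_force: [-0.6, -0.4, -0.7]
gripper_width: 11.1
grasp_force: 58.7
time_s: 36.6
position: [605.8, -218.9, 52.9]
tcp_rot: [0.0, 0.993, 0.118, 0.0]
wrist_force: [0.3, -0.7, 2.1]
gripper_width: 11.1
grasp_force: 58.9
```

Seated. Releasing, retreating and checking.

```bash
python3 -m jog '[0,0,0,0,-0.6, 0,0,0,0,-0.4, 0,0,0,0,0, 0,0,0,0,0, 0,0,10,0,0]'; python3 -m jog '[0,0,40,0,0, 0,0,50,0,0, 0,45,30,0,0, 0,50,0,0,0, 0,50,0,0,0]'; python3 -m jog '[0,50,0,0,0, 0,50,0,0,0, 0,50,0,0,0, 0,0,0,0,0, 0,0,0,0,0]'; python3 - <<'E'
from h import *
t=r.get_image("top")["frame"][:,:,::-1]; s=r.get_image("scene")["frame"][:,:,::-1]
cv2.imwrite("pics/p5.png",np.hstack([cv2.resize(t[180:340,420:532],(280,400),interpolation=2),cv2.resize(s[190:320,300:469],(520,400),interpolation=2)]))
E
```

```text
time_s: 37.22
position: [605.0, -218.6, 62.0]
tcp_rot: [-0.0, 0.993, 0.118, -0.001]
wrist_force: [0.6, -0.4, -0.3]
gripper_width: 42.5
grasp_force: 0.0
time_s: 37.85
position: [605.8, -72.7, 184.1]
tcp_rot: [0.0, 0.993, 0.117, 0.001]
wrist_force: [0.2, 0.1, 0.0]
gripper_width: 42.6
grasp_force: 0.0
time_s: 38.48
position: [605.6, 75.8, 183.0]
tcp_rot: [0.0, 0.993, 0.118, 0.0]
wrist_force: [0.7, 0.5, 0.2]
gripper_width: 42.5
grasp_force: 0.0
```

View pics/p5.png

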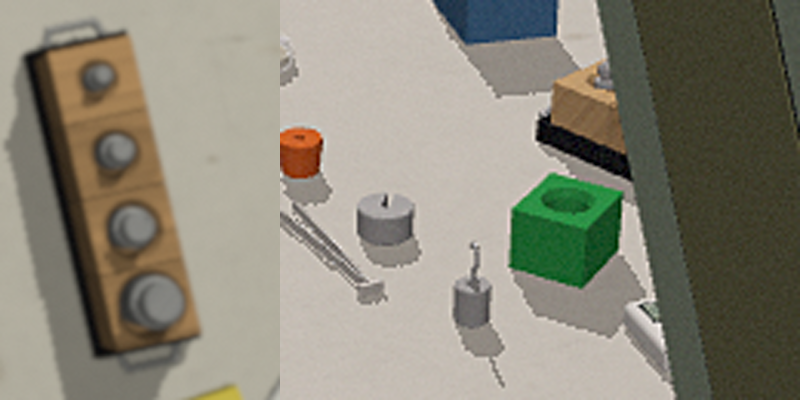

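All four weights stand upright in their pockets (top crop (98,77), (115,152), (132,227), (155,303)). The hook and slot weights and the green block have not moved.

```bash
python3 -c "
from rig import r
print(r.sign_off())"
```

```text
the job is handed in; nothing more can be done
None
```

All four knob weights are back in the tray, each lowered upright into the pocket for its size, the hooked and slotted weights were left where they stood, and the job was handed in at about 39 s of the 120 s allowed.

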